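# Find and press the concealed catch of the knife box

### The job

The flat wooden knife box has a childproof catch: of the six round recessed plugs in its lid five are rigid and one, which looks just the same, is the release button. Feel across the plugs with the fingertips without leaning hard on them, press the one that gives all the way in so that the drawer springs out, then let it come up again and leave the drawer open. Nothing is to be picked up, and the lemon, the garlic and the tin round the box stay where they are.

Things in the scene. Friction and masses are not known exactly. Their poses are not given: they have to be found in the camera images.
- knife_box: low knife box of plain light wood, 176 (x) x 256 (y) x 70 high mm, fixed on the worktop. Origin: centre of its underside; z up, -x out of the drawer's face, y along the box. In its flat lid are six round recesses, 42 mm across, in two rows of three, each closed by a wooden plug. All plugs look the same: five are rigid, one (any of the six) is the catch button.
- recess0 (a point): centre of the recess in the front row (nearer the drawer's face), left (+y side), at the level of the lid's top (70 mm above the worktop); the plug's face is 2 mm lower. Recesses are 75 mm apart from centre to centre, along and across. z up.
- recess1 (a point): centre of the recess in the front row (nearer the drawer's face), middle, at the level of the lid's top (70 mm above the worktop); the plug's face is 2 mm lower. Recesses are 75 mm apart from centre to centre, along and across. z up.
- recess2 (a point): centre of the recess in the front row (nearer the drawer's face), right (-y side), at the level of the lid's top (70 mm above the worktop); the plug's face is 2 mm lower. Recesses are 75 mm apart from centre to centre, along and across. z up.
- recess3 (a point): centre of the recess in the back row, left (+y side), at the level of the lid's top (70 mm above the worktop); the plug's face is 2 mm lower. Recesses are 75 mm apart from centre to centre, along and across. z up.
- recess4 (a point): centre of the recess in the back row, middle, at the level of the lid's top (70 mm above the worktop); the plug's face is 2 mm lower. Recesses are 75 mm apart from centre to centre, along and across. z up.
- recess5 (a point): centre of the recess in the back row, right (-y side), at the level of the lid's top (70 mm above the worktop); the plug's face is 2 mm lower. Recesses are 75 mm apart from centre to centre, along and across. z up.
- catch (a joint): travel of the catch button, straight down, in m: 0 at rest (face 2 mm below the lid), 0.006 fully in (face 8 mm below the lid). Sprung: it starts to move at about 2 N, is fully in at about 5 N, and comes up when let go. At about 0.004 it frees the drawer. The 42 mm opening lets in closed fingertips.
- drawer (a joint): how far the drawer has come out of the box, in m: 0 to 0.001 while the catch holds it, 0.045 when it has sprung out. A spring pushes it along the box's -x in about one second; the catch holds it until the button is pressed. Its face is smooth, 249 mm wide and 51 mm high, without a handle.
- lemon: a lemon lying left of the box, 78x55x56 mm; loose, to be left alone. Origin: centre of its underside.
- garlic: a bulb of garlic to the right of the box, 60x57x58 mm; loose, to be left alone. Origin: centre of its underside.
- tin: a food tin standing behind the box, 76 mm across, 58 mm high; loose, to be left alone. Origin: centre of its underside.

How it is judged:
On the way:
1. the hidden button is pressed in with the fingertips (value of joint catch above 0.0042 m and contact force between the fingers and anything else above 0.5 N), for 0.05 s.
At the end, for the whole second after the job is handed in: the drawer has sprung out by more than 38 mm and is at rest, the catch button is up again (within 1.5 mm), and the lemon, garlic and tin lie within 20 mm of where they were (value of joint drawer above 0.038 m and velocity of joint drawer below 0.01 m/s and value of joint catch below 0.0015 m and distance of each of lemon, garlic, tin from where it was at the start of the episode below 0.02 m); the robot touches nothing.
It fails at once if a bystander is shifted by more than 20 mm or lifted (distance of any of lemon, garlic, tin from where it was at the start of the episode above 0.02 m).
It fails at once if the robot leans on something with more than 45 N (contact force between the fingers and anything else above 45 N).
It also fails if it takes over 58 s, if anything falls off the work surface, if the arm or the gripper's body presses on something with over 40 N, if the wrist force passes 120 N, or if a joint passes its speed limit or range.

### The arm

A 7-joint arm with a two-finger parallel gripper is mounted at the origin on a cart in front of the work surface, level with it; the furniture and walls round the work are solid. World frame = base frame: x ahead of the robot, y to its left, z up, the work surface at z = 0. Lengths are in m, angles in rad, forces in N, time in s.
With the tool pointing down it reaches from about 0.425 to 0.925 m from the base axis. Payload 6.8 kg.
Tool frame: the origin (TCP) lies on the centre line of the jaws, within the pads' length; the fingertips stand 8 mm ahead of it and the grasp point (between the pads) lies 11 mm behind it (bot.tips_ahead is the distance from the TCP to the fingertips, in m); z points along the fingers, y is the line along which they close (so a half turn about z gives the same grasp; the last joint's range is limited). The gripper opens to 85 mm and grips with 20 to 120 N. Pads are 22 mm wide; open, the fingers measure 114 mm over their backs; the gripper's body (76 mm by 85 mm) begins 54 mm behind the grasp point. The pads swing forward as they close: fully open they stand 13 mm farther back than shut.
Start: joints at [-1.315, 0.477, 0.022, 1.555, -0.011, 1.109, -0.083], TCP at [0.24, 0.631, 0.239] pointing down, gripper open.
Joint ranges: [-2.96, 2.96], [-0.34, 2.1], [-1.41, 1.46], [0.24, 2.44], [-1.37, 4.51], [0.17, 1.92], [-2.96, 2.96]. Speed limits (rad/s): [2.39, 2.39, 3.14, 3.14, 3.14, 3.14, 3.14].

### API

Orientations are given as a unit quaternion [w, x, y, z].
In Python, from station import bot gives the robot as it stands.
- The arm moves only by the tool send_rows, never from a script. Its argument "deltas" is text: rows parted by semicolons, each of 4 numbers parted by spaces: the shift along the tool's x, y, z in m, then the turn about the tool's z in degrees. In form: x y z spin; .... A call has 1 to 5 rows; each row is the pose to reach, as a shift and turn from the pose commanded when the call began, along the tool's axes at that moment; what a row does not reach only later rows make up. A row lasts 1/10 s, in which the tool goes at most 50 mm and 8.59 degrees, less where a joint would pass 70% of its speed; a pose out of reach is approached as far as the arm can. A call with a gripper value outside its range is refused whole. "claw" is the opening, from 0 (shut) to 1 (fully open), set as the call begins (left out, the last holds). The fingers move at their own pace and stop on an object; "force" is the grip in N (left out, the last holds). Time passes only in rows, so rows that repeat a pose let the fingers close. It gives the time, the measured TCP pose, the force, the opening and the grip force at its end, in the units of the state.
- bot.get_obs(): the state, without advancing time (a new reading comes with each control period).
- bot.read_camera(name): name is "side" or "top" or "wrist"; returns a dict with "img" (400x640x3 uint8, red, green, blue), "depth" (400x640 float32, m along the optical axis (not along the pixel's ray), 0 where there is no reading), "fx", "fy", "cx", "cy" (pixels), "camera_from_world" (4x4, takes a point from world to camera coordinates). Camera axes: x right, y up, looking along -z (the intrinsics and any distortion apply to the point x, -y, -z); pixel columns grow to the right and rows downward; lengths in m; the calibration is good to about 2 mm. A picture is of the moment at which its call begins.
- bot.hand_in(): hands the job in; it is judged then, once.
Trained networks look in a picture, given as the dict that the camera call returned (one of the last four; its "shot" number tells which), for a name from the list of things; names that differ only in an ending like _2 or _b are one class to them, and where a whole thing is asked for, a point or a joint stands for the part that bears it (a point fixed in the world has none). Each returns a list of dicts, best first, with "confidence" (0 to 1); they miss things now and then, are a little off and sometimes report something else, mostly with a low value. They report only what shows in the picture. A call takes as long as a camera call.
- bot.masks_of(picture, query): "mask" (400x640 bool, what is visible of it).
- bot.landmark_of(picture, query): "xyz" ([x, y, z] in m, in world coordinates, good to about 4 mm: a listed point, or the origin of a listed thing).
The state is a dict: "t": time; "q": joint angles; "joint_vel": joint speeds; "joint_torque": joint torques, N m; "eef_pos": TCP position; "tool_rot": TCP orientation; "contact_force": force on the tool from outside, world axes, zero at the start; "torque": the same for the moment, N m; "gripper_width": opening from 0.0 (shut) to 1.0 (fully open); "grasp_force": force on a finger pad.
Only numpy, scipy, OpenCV 4.12 (cv2) and the standard library are available. Lean on these libraries where they do the work, as an engineer would, in place of code of your own. Each camera call takes 0.05 s, during which the arm holds its last target. There are 200 camera calls.

## Working session

There is one attempt and no reset: what is moved stays moved. The work goes in short steps, Python scripts to look and compute and a tool call to move; the robot and the scene stay as the last step left them, time stands still between calls to the robot, and variables do not carry over. Pictures are saved under pics/ and viewed, at most 10 in all, crops included, and the job is handed in when it is done.

Besides the shell and the picture viewer there is one more tool, called after "Request:" in YAML: its name, and indented under it one key for each argument. send_rows: Moves the arm, as the interface text tells. Its arguments: {"type":"object","properties":{"deltas":{"type":"string"},"claw":{"type":"number"},"force":{"type":"number"}},"required":["deltas"]}

```bash
mkdir -p pics; python3 - <<'E'
from station import bot
import cv2,numpy as np
o=bot.get_obs()
for k in("t","q","eef_pos","tool_rot","contact_force","gripper_width"):print(k,np.round(o[k],4))
print(bot.tips_ahead)
for c in("top","side"):
    p=bot.read_camera(c);cv2.imwrite(f"pics/{c}0.png",p["img"][:,:,::-1])
    for n in["knife_box"]+[f"recess{i}" for i in range(6)]+["lemon","garlic","tin"]:
        print(c,n,[(np.round(d["xyz"],4).tolist(),round(d["confidence"],2)) for d in bot.landmark_of(p,n)[:2]])
E
```

```text
t 0.0
q [-1.3151  0.4778  0.0223  1.5565 -0.0115  1.1093 -0.0831]
eef_pos [0.24   0.6303 0.2383]
tool_rot [-1.000e-04  1.809e-01  9.835e-01 -9.000e-04]
contact_force [-0.6451  0.7169  0.2801]
gripper_width 1.0045
0.008
top knife_box [([0.543, -0.0412, -0.0008], 0.81)]
top recess0 [([0.586, -0.0582, 0.0714], 0.87), ([0.5628, -0.1248, 0.0696], 0.72)]
top recess1 [([0.586, -0.0582, 0.0714], 0.87), ([0.5628, -0.1248, 0.0696], 0.72)]
top recess2 [([0.586, -0.0582, 0.0714], 0.87), ([0.5628, -0.1248, 0.0696], 0.72)]
top recess3 [([0.586, -0.0582, 0.0714], 0.87), ([0.5628, -0.1248, 0.0696], 0.72)]
top recess4 [([0.586, -0.0582, 0.0714], 0.87), ([0.5628, -0.1248, 0.0696], 0.72)]
top recess5 [([0.586, -0.0582, 0.0714], 0.87), ([0.5628, -0.1248, 0.0696], 0.72)]
top lemon [([0.5684, 0.1489, -0.0012], 0.83)]
top garlic [([0.5332, -0.2279, 0.0025], 0.65)]
top tin [([0.6889, -0.09, -0.0013], 0.57)]
side knife_box [([0.5484, -0.0449, 0.001], 0.69)]
side recess0 [([0.5802, -0.0511, 0.0713], 0.81), ([0.4979, -0.1031, 0.065], 0.74)]
side recess1 [([0.5802, -0.0511, 0.0713], 0.81), ([0.4979, -0.1031, 0.065], 0.74)]
side recess2 [([0.5802, -0.0511, 0.0713], 0.81), ([0.4979, -0.1031, 0.065], 0.74)]
side recess3 [([0.5802, -0.0511, 0.0713], 0.81), ([0.4979, -0.1031, 0.065], 0.74)]
side recess4 [([0.5802, -0.0511, 0.0713], 0.81), ([0.4979, -0.1031, 0.065], 0.74)]
side recess5 [([0.5802, -0.0511, 0.0713], 0.81), ([0.4979, -0.1031, 0.065], 0.74)]
side lemon [([0.5665, 0.1482, 0.0029], 0.9), ([0.6884, -0.0901, 0.0008], 0.19)]
side garlic [([0.5343, -0.2282, -0.0003], 0.73)]
side tin [([0.6877, -0.0883, -0.003], 0.64)]
```

View pics/top0.png

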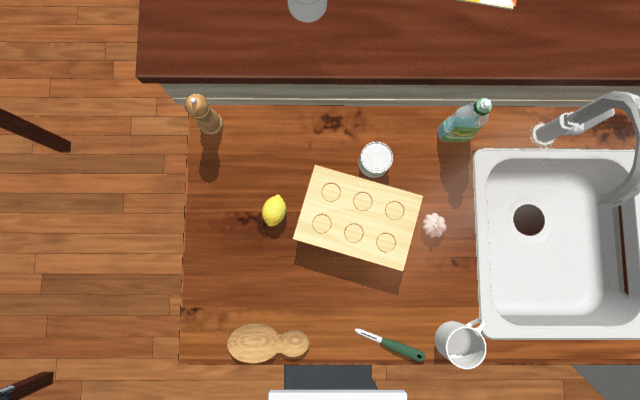

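View pics/side0.png

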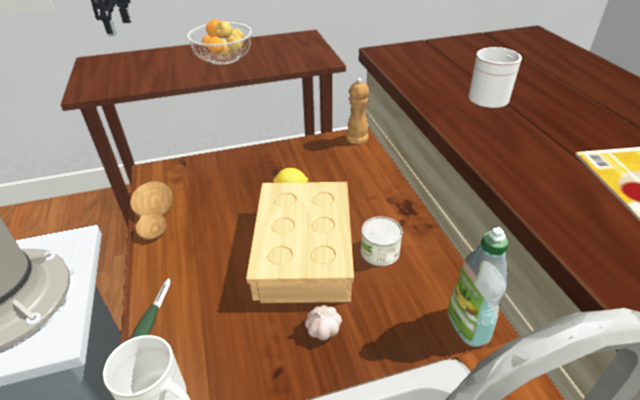

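The top view shows the six plugs in two rows: (331,192), (363,201), (395,210) at the back and (321,223), (354,233), (386,242) at the front. The lemon is at (274,211), the garlic at (433,225) and the tin at (376,159). The side view agrees. Next I'll fit the recess grid.

```bash
cat > h.py <<'E'
import numpy as np
from scipy.optimize import least_squares
L=np.array([[-.0375,.075],[-.0375,0],[-.0375,-.075],[.0375,.075],[.0375,0],[.0375,-.075]])
def pts(p):
    c,s=np.cos(p[2]),np.sin(p[2]);return L@np.array([[c,s],[-s,c]])+p[:2]
def rel(pos,R,xy,z):  # world target -> tool-axis shift
    return R.T@(np.array([*xy,z])-pos)
E
python3 - <<'E'
from station import bot
from h import *
D=[]
for c in("top","side","top","side"):
    p=bot.read_camera(c)
    for d in bot.landmark_of(p,"recess0"):
        if d["confidence"]>.3:D.append(d["xyz"])
D=np.array(D);print(len(D),np.round(D,4).tolist())
f=lambda p:np.min(np.linalg.norm(D[:,None,:2]-pts(p)[None],axis=2),axis=1)
r=least_squares(f,[.545,-.043,-.27],loss="soft_l1",f_scale=.004)
print(np.round(r.x,4),np.round(f(r.x),4));print(np.round(pts(r.x),4));np.save("grid.npy",r.x)
from scipy.spatial.transform import Rotation as Ro
o=bot.get_obs();w=o["tool_rot"];R=Ro.from_quat(np.roll(w,-1)).as_matrix();print(np.round(R,3),np.degrees(np.arctan2(R[1,1],R[0,1])))
for q in pts(r.x):print(np.round(rel(o["eef_pos"],R,q,.11),4))
E
```

```text
24 [[0.5629, -0.125, 0.0664], [0.4889, -0.1067, 0.0739], [0.607, 0.0162, 0.0713], [0.5845, -0.0587, 0.0702], [0.5317, 0.0407, 0.0711], [0.5111, -0.0347, 0.0721], [0.5643, -0.1283, 0.0687], [0.6081, 0.0183, 0.0707], [0.535, 0.0409, 0.0733], [0.586, -0.0522, 0.071], [0.4963, -0.103, 0.0625], [0.5106, -0.0372, 0.0723], [0.5318, 0.0385, 0.0693], [0.488, -0.1068, 0.0706], [0.5103, -0.0355, 0.0677], [0.5886, -0.0589, 0.0693], [0.6055, 0.016, 0.0703], [0.5636, -0.1246, 0.0663], [0.5106, -0.0332, 0.0732], [0.5628, -0.1283, 0.0679], [0.4935, -0.1033, 0.0677], [0.5341, 0.0412, 0.0709], [0.5845, -0.0528, 0.0709], [0.6077, 0.0167, 0.0701]]
[ 0.5486 -0.0441 -0.2877] [0.0017 0.0027 0.0015 0.0039 0.0031 0.0019 0.0019 0.0026 0.0027 0.003
 0.0055 0.0042 0.0021 0.0036 0.003  0.0058 0.0012 0.0021 0.002  0.0017
 0.003  0.0028 0.002  0.002 ]
[[ 0.5339  0.0384]
 [ 0.5126 -0.0335]
 [ 0.4913 -0.1054]
 [ 0.6058  0.0171]
 [ 0.5845 -0.0548]
 [ 0.5632 -0.1267]]
[[-0.935  0.356  0.   ]
 [ 0.356  0.935  0.   ]
 [ 0.     0.    -1.   ]] 69.15347625278478
[-0.4853 -0.4492  0.1293]
[-0.491  -0.5239  0.1293]
[-0.4967 -0.5987  0.1293]
[-0.5601 -0.4434  0.1293]
[-0.5658 -0.5182  0.1293]
[-0.5715 -0.593   0.1293]
```

Request:
send_rows:
  deltas: "-0.036 -0.034 0 0; -0.072 -0.067 0 0; -0.109 -0.101 0 0; -0.145 -0.134 0 0; -0.18 -0.167 0 0"
  claw: 0
  force: 30

```text
t: 2.0
eef_pos: [0.3498, 0.4088, 0.2395]
tool_rot: [0.0, 0.181, 0.983, 0.0]
contact_force: [0.4, 0.4, -0.7]
gripper_width: 0.145
grasp_force: 0.0
```

Request:
send_rows:
  deltas: "-0.036 -0.034 0 0; -0.072 -0.067 0 0; -0.109 -0.101 0 0; -0.145 -0.134 0 0; -0.18 -0.167 0 0"

```text
t: 2.5
eef_pos: [0.4585, 0.1886, 0.2397]
tool_rot: [0.0, 0.181, 0.983, 0.0]
contact_force: [1.3, 0.6, 0.1]
gripper_width: -0.002
grasp_force: 0.0
```

Request:
send_rows:
  deltas: "-0.036 -0.034 0 -2; -0.072 -0.067 0.02 -4; -0.109 -0.1 0.05 -4.3; -0.125 -0.115 0.08 -4.3; -0.125 -0.115 0.09 -4.3"

```text
t: 3.0
eef_pos: [0.5333, 0.0332, 0.1466]
tool_rot: [-0.001, 0.147, 0.989, -0.002]
contact_force: [-1.2, -0.5, 0.4]
gripper_width: -0.001
grasp_force: 0.0
```

```bash
cat >> h.py <<'E'
from scipy.spatial.transform import Rotation as Ro
def st():
    from station import bot
    o=bot.get_obs();R=Ro.from_quat(np.roll(o["tool_rot"],-1)).as_matrix()
    print("t",o["t"],"pos",np.round(o["eef_pos"],4),"F",np.round(o["contact_force"],2),"w",round(float(o["gripper_width"]),3),"yang",round(np.degrees(np.arctan2(R[1,1],R[0,1])),2))
    for q in pts(np.load("grid.npy")):print(np.round(rel(o["eef_pos"],R,q,.07),4))
    return o,R
E
python3 - <<'E'
from h import *
from station import bot
import cv2
st()
p=bot.read_camera("wrist");cv2.imwrite("pics/w0.png",p["img"][:,:,::-1])
print([np.round(d["xyz"],4).tolist() for d in bot.landmark_of(p,"recess0")])
E
```

```text
t 3.0 pos [0.5333 0.0332 0.1466] F [-1.24 -0.5   0.43] w -0.001 yang 73.04
[0.0008 0.0054 0.0766]
[ 0.0002 -0.0695  0.0769]
[-0.0005 -0.1445  0.0772]
[-0.0742  0.0061  0.0764]
[-0.0748 -0.0689  0.0767]
[-0.0755 -0.1439  0.0771]
[]
```

View pics/w0.png

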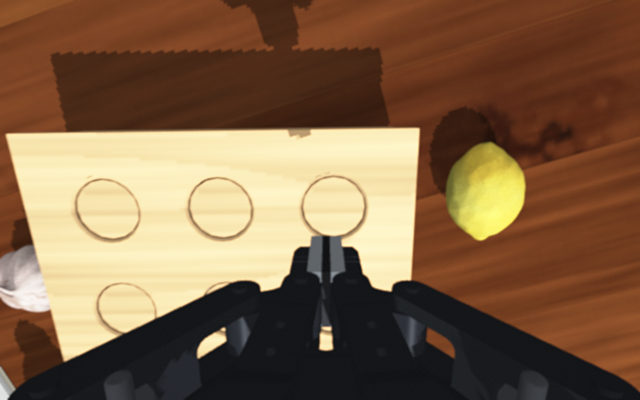

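The wrist view has the shut fingertips at about (327,245) and recess0 at (334,207), so the grid fit holds. I'll descend towards recess0.

Request:
send_rows:
  deltas: "0.001 0.005 0.03 0; 0.001 0.005 0.055 0; 0.001 0.005 0.062 0; 0.001 0.005 0.064 0; 0.001 0.005 0.064 0"

```text
t: 3.6
eef_pos: [0.5348, 0.0445, 0.0865]
tool_rot: [0.001, 0.143, 0.99, 0.0]
contact_force: [-0.4, -0.0, -0.1]
gripper_width: -0.001
grasp_force: 0.0
```

```bash
python3 -c "
from h import *
st()"
```

```text
t 3.6 pos [0.5348 0.0445 0.0865] F [-0.37 -0.01 -0.12] w -0.001 yang 73.5
[-0.0008 -0.0061  0.0165]
[-0.0008 -0.0811  0.0164]
[-0.0008 -0.1561  0.0163]
[-0.0758 -0.0061  0.0166]
[-0.0758 -0.0811  0.0165]
[-0.0758 -0.1561  0.0164]
```

Request:
send_rows:
  deltas: "-0.001 -0.006 0.003 0; -0.001 -0.006 0.006 0; -0.001 -0.006 0.008 0; -0.001 -0.006 0.009 0; -0.001 -0.006 0.009 0"

```text
t: 4.1
eef_pos: [0.5334, 0.0377, 0.0762]
tool_rot: [-0.0, 0.144, 0.99, 0.0]
contact_force: [-0.4, 0.5, -0.5]
gripper_width: -0.003
grasp_force: 0.0
```

Request:
send_rows:
  deltas: "0 0 0.001 0; 0 0 0.001 0"

```text
t: 4.3
eef_pos: [0.5335, 0.0377, 0.0761]
tool_rot: [-0.0, 0.144, 0.99, 0.0]
contact_force: [-3.0, -0.3, 9.8]
gripper_width: -0.002
grasp_force: 4.8
```

Request:
send_rows:
  deltas: "0 0 0.001 0; 0 0 0.001 0"

```text
t: 4.5
eef_pos: [0.5335, 0.0377, 0.076]
tool_rot: [-0.0, 0.144, 0.99, 0.0]
contact_force: [-7.5, -0.4, 20.7]
gripper_width: -0.001
grasp_force: 10.2
```

Request:
send_rows:
  deltas: "0 0 0.001 0; 0 0 0.001 0"

```text
t: 4.7
eef_pos: [0.5335, 0.0378, 0.076]
tool_rot: [-0.0, 0.144, 0.99, 0.001]
contact_force: [-11.0, -0.9, 31.6]
gripper_width: 0.001
grasp_force: 15.7
```

recess0 is rigid, and contact came at TCP z 0.076. I'll try the next plug with less push.

Request:
send_rows:
  deltas: "0 0 -0.012 0; 0 -0.025 -0.013 0; 0 -0.055 -0.013 0; 0 -0.075 -0.013 0; 0 -0.075 -0.013 0"

```text
t: 5.2
eef_pos: [0.511, -0.0375, 0.0865]
tool_rot: [-0.0, 0.146, 0.989, -0.001]
contact_force: [1.2, -0.5, -0.2]
gripper_width: 0.003
grasp_force: 0.0
```

Request:
send_rows:
  deltas: "0 0 0.005 0; 0 0 0.009 0; 0 0 0.011 0; 0 0 0.011 0"

```text
t: 5.6
eef_pos: [0.5123, -0.0329, 0.076]
tool_rot: [-0.0, 0.143, 0.99, 0.001]
contact_force: [-4.3, 0.6, 16.5]
gripper_width: -0.002
grasp_force: 8.0
```

recess1 is rigid too (16 N, no travel). On to recess2.

Request:
send_rows:
  deltas: "0 0 -0.01 0; 0 -0.025 -0.011 0; 0 -0.055 -0.011 0; 0 -0.075 -0.011 0; 0 -0.075 -0.011 0"

```text
t: 6.1
eef_pos: [0.4899, -0.1085, 0.0863]
tool_rot: [-0.0, 0.146, 0.989, -0.001]
contact_force: [-0.2, 0.4, 0.8]
gripper_width: -0.002
grasp_force: 0.0
```

Request:
send_rows:
  deltas: "0 0 0.005 0; 0 0 0.009 0; 0 0 0.011 0; 0 0 0.011 0"

```text
t: 6.5
eef_pos: [0.4911, -0.1045, 0.0761]
tool_rot: [-0.0, 0.143, 0.99, 0.001]
contact_force: [-5.7, 2.3, 16.5]
gripper_width: 0.007
grasp_force: 8.4
```

recess2 is rigid. Next is the back row, recess5 (tool x −0.075).

Request:
send_rows:
  deltas: "0 0 -0.01 0; -0.025 0 -0.011 0; -0.055 0 -0.011 0; -0.075 0 -0.011 0; -0.075 0 -0.011 0"

```text
t: 7.0
eef_pos: [0.5656, -0.1271, 0.0864]
tool_rot: [0.001, 0.143, 0.99, -0.0]
contact_force: [0.2, 0.2, -0.9]
gripper_width: 0.003
grasp_force: 0.0
```

Request:
send_rows:
  deltas: "0 0 0.005 0; 0 0 0.009 0; 0 0 0.011 0; 0 0 0.011 0"

```text
t: 7.4
eef_pos: [0.5613, -0.1267, 0.0761]
tool_rot: [-0.001, 0.144, 0.99, 0.001]
contact_force: [-4.8, 3.0, 13.8]
gripper_width: -0.001
grasp_force: 6.9
```

recess5 is rigid. On to recess4.

Request:
send_rows:
  deltas: "0 0 -0.01 0; 0 0.025 -0.011 0; 0 0.055 -0.011 0; 0 0.075 -0.011 0; 0 0.075 -0.011 0"

```text
t: 7.9
eef_pos: [0.5842, -0.0512, 0.0862]
tool_rot: [-0.0, 0.141, 0.99, 0.001]
contact_force: [-0.1, 0.6, 0.0]
gripper_width: 0.0
grasp_force: 0.0
```

Request:
send_rows:
  deltas: "0 0 0.005 0; 0 0 0.009 0; 0 0 0.011 0; 0 0 0.011 0"

```text
t: 8.3
eef_pos: [0.5832, -0.0569, 0.075]
tool_rot: [-0.001, 0.145, 0.989, -0.0]
contact_force: [0.3, -0.3, 0.3]
gripper_width: -0.003
grasp_force: 0.5
```

recess4 gives: the tips are lower and there is almost no force. I'll press it.

Request:
send_rows:
  deltas: "0 0 0.002 0; 0 0 0.004 0; 0 0 0.0055 0; 0 0 0.006 0; 0 0 0.006 0"

```text
t: 8.8
eef_pos: [0.5858, -0.0554, 0.0705]
tool_rot: [0.002, 0.144, 0.99, 0.0]
contact_force: [0.5, -0.4, -0.3]
gripper_width: -0.001
grasp_force: 0.0
```

Request:
send_rows:
  deltas: "0 0 0.001 0; 0 0 0.001 0; 0 0 0.001 0"

```text
t: 9.1
eef_pos: [0.5865, -0.0553, 0.07]
tool_rot: [0.003, 0.144, 0.99, 0.001]
contact_force: [1.1, 0.1, 10.9]
gripper_width: 0.004
grasp_force: 6.1
```

```bash
python3 - <<'E'
from h import *
from station import bot
import cv2
st()
p=bot.read_camera("wrist");q=bot.read_camera("side")
cv2.imwrite("pics/w1.png",np.hstack([cv2.resize(p["img"],(400,250)),cv2.resize(q["img"][140:320,200:420],(400,327))[:250]])[:,:,::-1])
E
```

```text
t 9.1 pos [ 0.5865 -0.0553  0.07  ] F [ 1.07  0.14 10.9 ] w 0.004 yang 73.47
[ 0.0771  0.0749 -0.0003]
[ 0.077  -0.0001 -0.0004]
[ 0.077  -0.0751 -0.0005]
[0.0021 0.0749 0.0001]
[ 0.002  -0.0001 -0.    ]
[ 0.002  -0.0751 -0.0002]
```

View pics/w1.png

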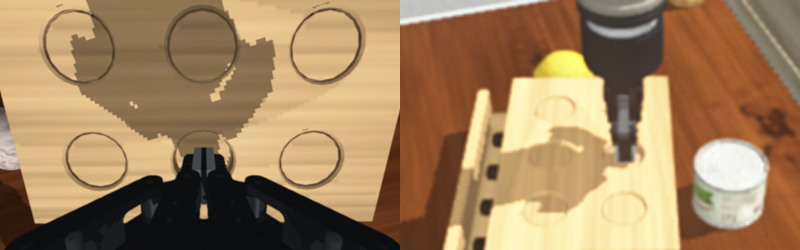

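The tips are in recess4 with the button bottomed at 6 mm. The side crop shows the drawer front standing out on the left. I'll retract straight up.

Request:
send_rows:
  deltas: "0 0 -0.008 0; 0 0 -0.02 0; 0 0 -0.05 0; 0 0 -0.09 0; 0 0 -0.12 0"

```text
t: 9.7
eef_pos: [0.5841, -0.0554, 0.1904]
tool_rot: [0.0, 0.144, 0.99, 0.0]
contact_force: [0.8, -0.3, -0.5]
gripper_width: -0.0
grasp_force: 0.0
```

Request:
send_rows:
  deltas: "0 0 0 0; 0 0 0 0; 0 0 0 0; 0 0 0 0; 0 0 0 0"

```text
t: 10.2
eef_pos: [0.5833, -0.0555, 0.1872]
tool_rot: [-0.001, 0.144, 0.99, -0.0]
contact_force: [-0.3, 0.4, 0.1]
gripper_width: -0.002
grasp_force: 0.0
```

Request:
send_rows:
  deltas: "0 0 0 0; 0 0 0 0; 0 0 0 0; 0 0 0 0; 0 0 0 0"

```text
t: 10.7
eef_pos: [0.5839, -0.0556, 0.1883]
tool_rot: [-0.0, 0.144, 0.99, 0.0]
contact_force: [-0.1, 0.2, -0.9]
gripper_width: 0.0
grasp_force: 0.0
```

```bash
python3 - <<'E'
from h import *
from station import bot
import cv2
st()
p=bot.read_camera("top");q=bot.read_camera("side")
for n in("lemon","garlic","tin"):print(n,[np.round(d["xyz"],4).tolist() for d in bot.landmark_of(q,n)[:1]])
cv2.imwrite("pics/e.png",np.hstack([cv2.resize(p["img"][140:300,240:480],(400,267)),cv2.resize(q["img"][140:320,200:420],(400,327))[:267]])[:,:,::-1])
E
```

```text
t 10.7 pos [ 0.5839 -0.0556  0.1883] F [-0.12  0.16 -0.93] w 0.0 yang 73.46
[0.0747 0.0758 0.1183]
[0.0746 0.0008 0.1183]
[ 0.0746 -0.0742  0.1183]
[-0.0003  0.0759  0.1183]
[-0.0004  0.0009  0.1183]
[-0.0004 -0.0741  0.1183]
lemon [[0.5683, 0.1503, 0.0023]]
garlic [[0.5349, -0.2253, -0.0005]]
tin [[0.6888, -0.0901, -0.0004]]
```

View pics/e.png

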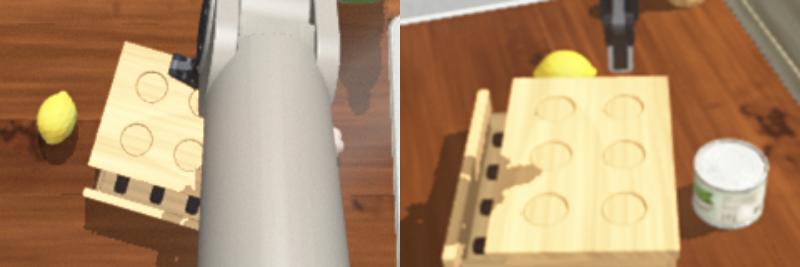

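The drawer is out, all the plugs sit level, the lemon, garlic and tin haven't moved, and the arm is clear.

```bash
python3 -c "
from station import bot
print(bot.hand_in())"
```

```text
the job is handed in; nothing more can be done
None
```

The release button was the back middle plug (recess4); pressing it fully in sprang the drawer out, it's up again with the drawer left open, the lemon, garlic and tin didn't move, and the job is handed in (the hand-in gave no verdict).

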